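Bring the light shield round its bent boom

TASK

Bring the red light shield on the bench stand into use: fold the keeper flap up and back out of the way, then slide the shield's carrier block along the bent rod, around the bend, until it sits right up against the stop ball at the rod's end, and let go of it there. The rod is hand-bent and not quite true, so go gently and by feel; do not force the block on the rod, and leave the mouse, dish and slide box where they are.

Things in the scene. Friction and masses are not known exactly. Their poses are not given: they have to be found in the camera images.
- shoulder (a point): Point on the rod's centre line at the flat front face of the black head block (40 x 30 x 34 mm, centred on the rod) on top of the stand's post, 150 mm above the bench. x axis along the rod away from the head, y to the left, z up. The rod is round steel, 10 mm thick, stiff, level throughout; it is straight for about 60 (48 to 72) mm from this point, then bends to the left (+y).
- stop (a point): Centre of the round steel stop ball, 22 mm diameter, clamped firmly on the far end of the rod, its centre on the rod's centre line. The ball may sit turned any way on the rod: its x and y axes say nothing of the rod's direction. With the carrier block pushed up against it, the ball's centre is about 19 mm from the centre of the bore.
- carrier (a point): Centre of the bore of the shield's loose aluminium carrier block: 20 mm long (x, along the bore), 28 mm wide (y; grip across this from above), top 13 mm above and bottom 29 mm below this point. The bore is 13 mm on the 10 mm rod, so the parked block hangs with this point 1.5 mm under the rod's centre line. It starts parked beside the shoulder, x axes the same way, held by the keeper.
- keeper (a joint): Angle of the steel keeper flap hinged on the head: 0 is folded down over the parked block (start), 1.57 upright, 2.4 fully back. It turns easily and stays where it is left. Its hinge axis runs across the rod (along the shoulder's y), 8 mm behind the shoulder and 21 mm above the rod's centre line.
- mouse: Dark computer mouse 100 x 58 x 32 mm, origin at its underside centre. Bystander.
- dish: Clear round culture dish, 94 mm wide, 16 mm high, origin at its underside centre. Bystander.
- slide_box: Grey box for glass slides, 85 x 95 x 30 mm, origin at its underside centre. Bystander.
- stand: Fixed stand with its rod: origin under the base centre, 20 mm behind the shoulder, same axes; base 150 x 120 x 16 mm, post 20 mm thick. The bend has a radius of about 60 mm and turns about 60 degrees, then an outer leg runs nearly straight 87 to 103 mm to the centre of the stop ball. Hand-bent: the turn is off by up to 20 degrees, unevenly along the bend, so its course must be felt; the outer leg may bow 2 degrees.
- shield: The whole loose shield, about 120 g; same origin and axes as carrier. Below the block hangs a thin clear red panel, 90 mm wide (y), 4 mm thick, from 28 mm to 88 mm under the bore centre.
- keeper_knob (a point): Centre of the small black crossbar knob at the flap's free end: a cylinder 10 mm thick, 16 mm long across the rod (y). Folded down, it is 24.5 mm ahead of the shoulder and 37.5 mm above the rod's centre line, on a 3 mm plate that reaches down in front of the block to 6.5 mm above the centre line. Pinched by its ends from above and led round the hinge it turns in the grip.

How it is judged:
By the outcome, as a careful person would: the job done as asked, in the order asked, and still so for the second after the job is handed in, with the robot touching nothing.
It also fails if it takes over 72 s, if anything falls off the work surface, if the arm or the gripper's body presses on something with over 40 N, if the wrist force passes 120 N, or if a joint passes its speed limit or range.

ROBOT

A 6-joint arm with a two-finger parallel gripper is mounted at the origin on the work surface. World frame = base frame: x ahead of the robot, y to its left, z up, the work surface at z = 0. Lengths are in mm, angles in rad, forces in N, time in s.
With the tool pointing down it reaches from about 300 to 775 mm from the base axis. Payload 14.6 kg.
Tool frame: the origin (TCP) lies on the front face of the gripper's body, between the roots of the fingers; the fingertips stand 97 mm ahead of it and the grasp point (between the pads) lies 78 mm ahead of it; z points along the fingers, y is the line along which they close (so a half turn about z gives the same grasp; the last joint's range is limited). The gripper opens to 94 mm and grips with 3 to 60 N. Pads are 16 mm wide; open, the fingers measure 119 mm over their backs; the gripper's body (75 mm by 177 mm) begins 78 mm behind the grasp point.
Start: joints at [-1.216, 0.3, 1.521, -0, 1.321, -0.067], TCP at [225.164, -501.788, 302.646] pointing down, gripper open.
Joint ranges: [-3.03, 3.03], [-0.79, 2.21], [0.23, 2.52], [-1.04, 4.18], [0, 3.07], [-2.55, 2.55]. Speed limits (rad/s): [2.22, 2.22, 2.57, 3.14, 3.14, 3.14].

INTERFACE

Orientations are given as [roll, pitch, yaw] about the fixed x, y, z axes, in that order (R = Rz(yaw) Ry(pitch) Rx(roll)).
In Python, from cell import * gives the robot as it stands.
- The arm moves only by the tool carry_out, never from a script. Its arguments are lists of equal length, an entry for each row: "slide": the shift along the world's x, y, z scaled (see below), a list of three; "dr": the turn, a rotation vector about the world's x, y, z scaled (see below), a list of three; "gripper": the opening in per cent of the stroke, from 0 (shut) to 100 (fully open). A call has 1 to 10 rows; each row is the pose to reach, as a shift and turn from the pose commanded when the call began, turning the shorter way round; what a row does not reach only later rows make up. The controller multiplies each number of a shift by 0.25 m and each number of a turn by 360 degrees. A row lasts 1/12 s, in which the tool goes at most 41.7 mm and 7.16 degrees, less where a joint would pass 70% of its speed; a pose out of reach is approached as far as the arm can. A call with a number of a shift or a turn outside -1 to 1 is refused whole. A call with a gripper value outside its range is refused whole. The fingers move at their own pace and stop on an object; "newtons" is the grip in N (left out, the last holds). Time passes only in rows, so rows that repeat a pose let the fingers close. It gives the time, the measured TCP pose, the force, the opening and the grip force at its end, in the units of the state.
- read_state(): the state, without advancing time (a new reading comes with each control period).
- camera(name): name is "side" or "top" or "wrist"; returns the picture (384x512x3 uint8, red, green, blue); there is no depth.
- camera_model(name): a dict with "vfov" (degrees; the focal length in pixels is half the picture's height over the tangent of half this angle, whatever the lens; pixels are square), "cx", "cy" (the principal point, pixels), "R" (3x3) and "t" (3): a world point X has camera coordinates R X + t. Camera axes: x right, y down, z forward; pixel columns grow to the right and rows downward; lengths in mm; the calibration is good to about 2 mm. A picture is of the moment at which its call begins: read the wrist's pose just before it. camera_model takes no time and is no camera call; for the wrist camera it gives the pose at the moment of the call.
- sign_off(): hands the job in; it is judged then, once.
The state is a dict: "clock": time; "joints": joint angles; "qd": joint speeds; "effort": joint torques, N m; "eef_pos": TCP position; "eef_rot": TCP orientation; "wrist_force": force on the tool from outside, world axes, zero at the start; "moment": the same for the moment, N m; "finger_gap": finger opening in mm; "finger_force": force on a finger pad.
Only numpy, scipy, OpenCV 4.12 (cv2) and the standard library are available. Lean on these libraries where they do the work, as an engineer would, in place of code of your own. Each camera call takes 0.05 s, during which the arm holds its last target. There are 200 camera calls.

## Working session

There is one attempt and no reset: what is moved stays moved. The work goes in short steps, Python scripts to look and compute and a tool call to move; the robot and the scene stay as the last step left them, time stands still between calls to the robot, and variables do not carry over. Pictures are saved under pics/ and viewed, at most 10 in all, crops included, and the job is handed in when it is done.

Besides the shell and the picture viewer there is one more tool, called after "Emit:" as name(argument=value, ...), one argument or row to a line, values as JSON. carry_out: Moves the arm, as the interface text tells. Its arguments: {"type":"object","properties":{"slide":{"type":"array","items":{"type":"array","items":{"type":"number","minimum":-1,"maximum":1}}},"dr":{"type":"array","items":{"type":"array","items":{"type":"number","minimum":-1,"maximum":1}}},"gripper":{"type":"array","items":{"type":"number"}},"newtons":{"type":"number"}},"required":["slide","dr","gripper"]}

```bash
mkdir -p pics; ls
python3 - <<'E'
from cell import *
import cv2,numpy as np
for n in ("top","side"):
    im=camera(n); cv2.imwrite(f"pics/{n}0.png",cv2.resize(im[:,:,::-1],(800,600),interpolation=cv2.INTER_CUBIC))
    m=camera_model(n); print(n,m["vfov"],m["cx"],m["cy"],np.round(m["R"],3).tolist(),np.round(m["t"],1).tolist())
print(read_state())
E
```

```text
pics
top 54.19678729350374 254.00325866812528 189.87528241890323 [[0.001, -0.999, 0.035], [-0.996, -0.004, -0.093], [0.093, -0.035, -0.995]] [-31.9, 600.2, 906.1]
side 52.97668287855801 254.3987688541927 192.01003300937586 [[-0.897, -0.442, 0.022], [-0.257, 0.48, -0.839], [0.36, -0.758, -0.544]] [492.2, 264.4, 827.0]
{'clock': 0.1, 'joints': array([-1.21561429e+00,  3.00395398e-01,  1.52150669e+00, -1.91606936e-05,
        1.32068268e+00, -6.65934661e-02]), 'qd': array([ 0.00057163, -0.00249994, -0.00126401, -0.00040919, -0.00048122,
        0.00078634]), 'effort': array([ 1.46300295e-04, -5.32647407e+01, -3.53288949e+01,  7.08285207e-02,
        2.34139472e-02, -9.25436461e-05]), 'eef_pos': array([ 225.11191065, -501.67885299,  302.1592735 ]), 'eef_rot': array([-3.14060150e+00, -4.75008512e-05,  4.21780236e-01]), 'wrist_force': array([-0.68624853,  0.50879915, -0.02716313]), 'moment': array([ 0.00313155,  0.02004353, -0.01933608]), 'finger_force': 0.0, 'finger_gap': 94.04872218063916}
```

View pics/top0.png

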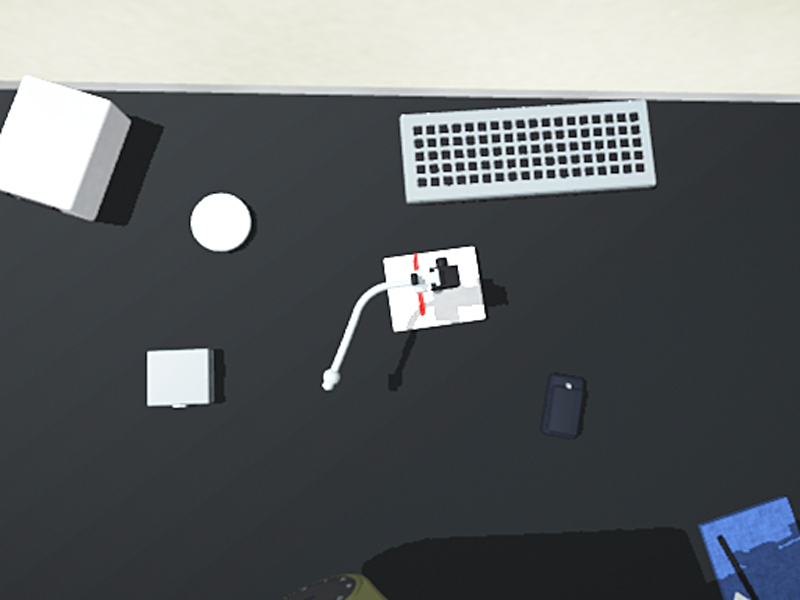

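View pics/side0.png

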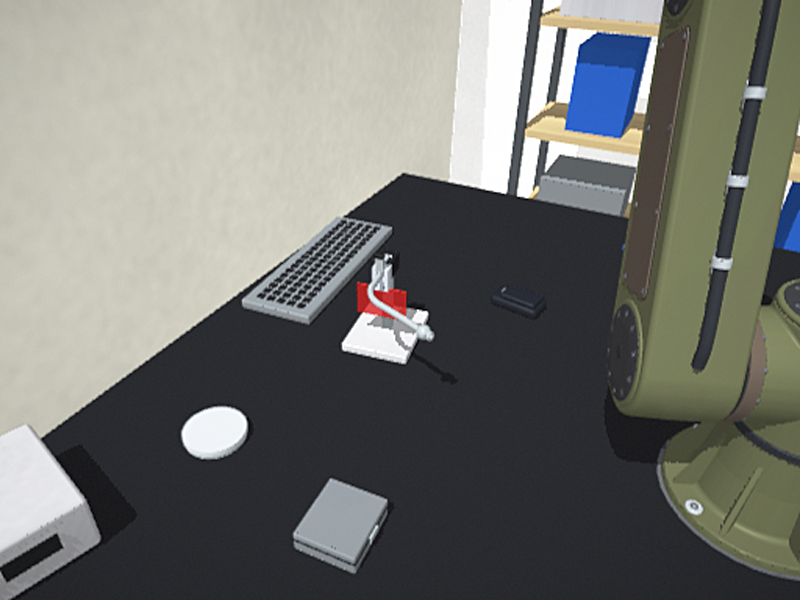

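The top view shows the head at about (447,273), the rod running left and bending toward the robot, and the ball at (331,379), all in 800x600 pixels. The side view confirms the red panel hanging at the head. Next I'll take an enlarged crop.

```bash
cat > h.py <<'E'
from cell import *
import cv2,numpy as np
def cam(n):
    m=camera_model(n); return np.array(m["R"]),np.array(m["t"]),192/np.tan(np.radians(m["vfov"]/2)),m["cx"],m["cy"]
def ray(n,px,z,c=None):
    R,t,f,cx,cy=c or cam(n); d=R.T@np.array([(px[0]-cx)/f,(px[1]-cy)/f,1]); o=-R.T@t
    return o+d*(z-o[2])/d[2]
def proj(n,X,c=None):
    R,t,f,cx,cy=c or cam(n); p=R@np.array(X)+t; return np.round([cx+f*p[0]/p[2],cy+f*p[1]/p[2]],1)
E
python3 - <<'E'
from h import *
im=camera("top")[150:255,195:325,::-1]
im=cv2.resize(im,None,fx=6,fy=5.7,interpolation=cv2.INTER_CUBIC) if 0 else cv2.resize(im,None,fx=5.7,fy=5.7,interpolation=cv2.INTER_CUBIC)
cv2.imwrite("pics/top1.png",im); print(im.shape)
E
```

```text
(598, 741, 3)
```

View pics/top1.png

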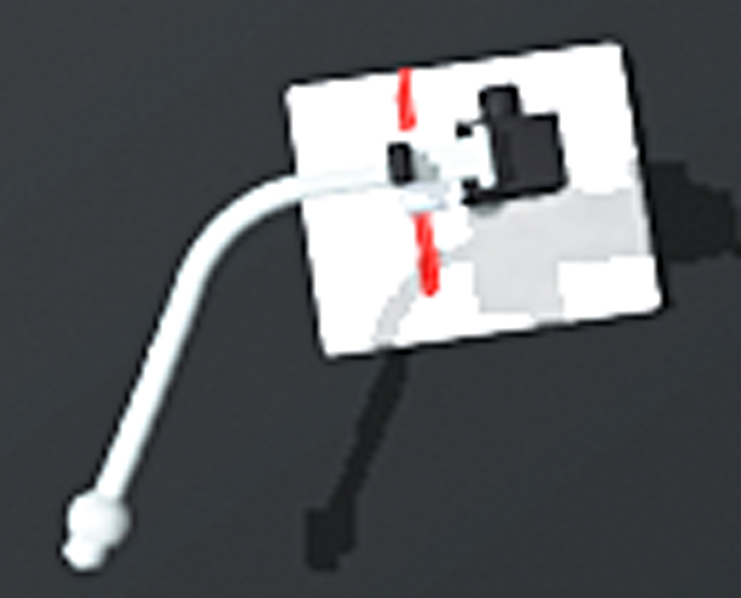

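The crop shows base corners at (288,90), (620,45), (660,308) and (328,355), the knob at (400,163) and the ball at (98,520). The rod centre passes through (330,183), (250,208), (190,275) and (130,420).

Run:
```python
from h import *
P=lambda u,v,z: ray("top",(195+(u+.5)/5.7-.5,150+(v+.5)/5.7-.5),z)
c=[P(*p,16) for p in [(288,90),(620,45),(660,308),(328,355)]]
print("corners",np.round(c,1).tolist(), [round(float(np.linalg.norm(c[i]-c[i-1])),1) for i in range(4)])
o=np.mean(c,0); xd=(c[0]-c[1]+c[3]-c[2]); yaw=np.arctan2(xd[1],xd[0]); print("yaw",yaw,"base",o)
x=np.array([np.cos(yaw),np.sin(yaw),0]);y=np.array([-x[1],x[0],0])
o[2]=150; sh=o+20*x; print("shoulder",sh)
for p in [(380,176),(330,183),(290,190),(250,208),(215,238),(190,275),(170,320),(150,365),(130,420),(112,475),(98,520)]:
    w=P(*p,150); print(np.round(w[:2],1),"local",np.round([(w-sh)@x,(w-sh)@y],1))
k=P(400,163,187.5); print("knob",k,"pred",sh+24.5*x+[0,0,37.5], "local",(k-sh)@x,(k-sh)@y)
hb=[P(*p,167) for p in [(557,113),(566,187),(505,200)]]; print("head",[(round((q-sh)@x,1),round((q-sh)@y,1)) for q in hb])
print("side ball proj",proj("side",P(98,520,150))*800/512,proj("side",k)*800/512)
print(read_state()["clock"])
```

```text
corners [[663.9, -8.1, 16.0], [685.3, -156.9, 16.0], [567.2, -173.4, 16.0], [546.0, -26.1, 16.0]] [119.2, 150.4, 119.2, 148.9]
yaw 1.7135272274397517 base [615.59160824 -91.10534927  16.        ]
shoulder [612.74667279 -71.30872475 150.        ]
[609.6 -41.8] local [29.7 -1. ]
[606.8 -22.7] local [49. -1.]
[604.   -7.5] local [64.4 -0.4]
[597.1   7.7] local [80.4  4.3]
[585.6  20.9] local [95.1 13.8]
[571.5  30.2] local [106.4  26.4]
[554.4  37.6] local [116.1  42.2]
[537.5  45. ] local [125.8  58. ]
[516.8  52.3] local [136.   77.4]
[496.3  58.8] local [145.4  96.8]
[479.6  63.9] local [152.7 112.6]
knob [609.88845283 -47.01178195 187.5       ] pred [609.26162686 -47.05785971 187.5       ] local 24.456445239525927 -0.6270063222164511
head [(np.float64(-38.4), np.float64(-13.6)), (np.float64(-37.5), np.float64(14.5)), (np.float64(-14.1), np.float64(16.2))]
side ball proj [423.28125 331.875  ] [379.21875 255.625  ]
0.15
```

Emit:
carry_out(
  slide=[
    [0.77,0.91,0.11],
    [0.77,0.91,0.11],
    [0.77,0.91,0.11],
    [0.77,0.91,0.11],
    [0.77,0.91,0.11],
    [0.77,0.91,0.11],
    [0.77,0.91,0.11],
    [0.77,0.91,0.11],
    [0.77,0.91,0.11],
    [0.77,0.91,0.11],
  ],
  dr=[
    [0,0,0.103],
    [0,0,0.103],
    [0,0,0.103],
    [0,0,0.103],
    [0,0,0.103],
    [0,0,0.103],
    [0,0,0.103],
    [0,0,0.103],
    [0,0,0.103],
    [0,0,0.103],
  ],
  gripper=[45,45,45,45,45,45,45,45,45,45],
  newtons=10,
)

```text
clock: 0.98
eef_pos: [417.5, -274.5, 329.9]
eef_rot: [-3.141, 0.0, 1.07]
wrist_force: [-0.2, -0.8, -0.5]
finger_gap: 42.3
finger_force: 0.0
```

Emit:
carry_out(
  slide=[
    [0.767,0.909,0],
    [0.767,0.909,0],
    [0.767,0.909,0],
    [0.767,0.909,0],
    [0.767,0.909,0],
    [0.767,0.909,0],
    [0.767,0.909,0],
    [0.767,0.909,0],
    [0.767,0.909,0],
    [0.767,0.909,0],
  ],
  dr=[
    [0,0,0.1026],
    [0,0,0.1026],
    [0,0,0.1026],
    [0,0,0.1026],
    [0,0,0.1026],
    [0,0,0.1026],
    [0,0,0.1026],
    [0,0,0.1026],
    [0,0,0.1026],
    [0,0,0.1026],
  ],
  gripper=[45,45,45,45,45,45,45,45,45,45],
)

```text
clock: 1.82
eef_pos: [609.0, -48.8, 329.5]
eef_rot: [-3.14, 0.0, 1.712]
wrist_force: [-0.8, -0.0, -0.2]
finger_gap: 42.6
finger_force: 0.0
```

Run:
```python
from h import *
s=read_state(); print({k:np.round(s[k],3).tolist() for k in("clock","eef_pos","eef_rot","wrist_force","finger_gap","joints")})
c=cam("wrist"); im=camera("wrist"); cv2.imwrite("pics/w0.png",cv2.resize(im[:,:,::-1],(800,600),interpolation=cv2.INTER_CUBIC))
np.savez("wcam0.npz",*c)
print(proj("wrist",[609.5,-47,187.5],c)*800/512, proj("wrist",[612.7,-71.3,167],c)*800/512)
```

```text
{'clock': 1.817, 'eef_pos': [609.022, -48.765, 329.53], 'eef_rot': [-3.14, 0.0, 1.712], 'wrist_force': [-0.78, -0.016, -0.158], 'finger_gap': 42.589, 'joints': [-0.14, 0.421, 1.296, -0.0, 1.426, -0.281]}
[399.375   318.59375] [398.75    346.71875]
```

View pics/w0.png

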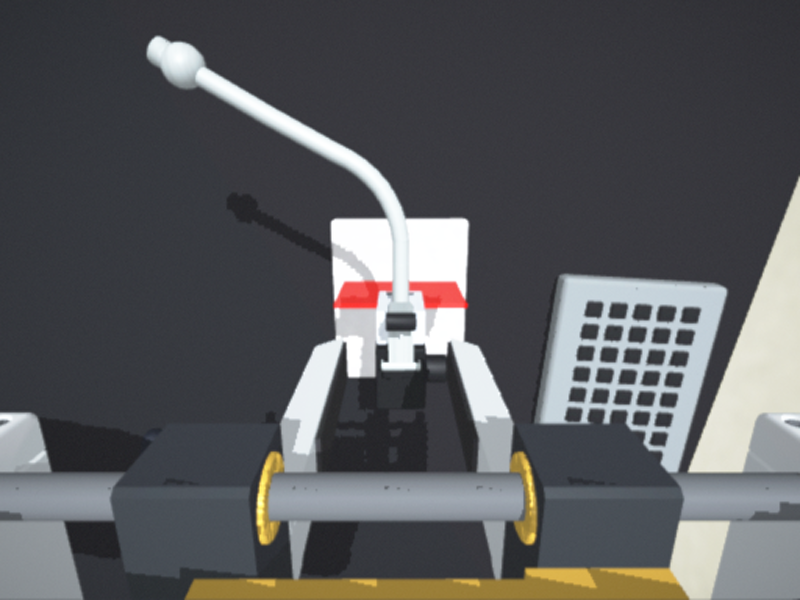

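The wrist view shows the knob at (401,321), within 1 mm of the prediction. I'll go down and pinch it.

Emit:
carry_out(
  slide=[
    [0,0,-0.1],
    [0,0,-0.16],
    [0,0,-0.214],
    [0,0,-0.214],
    [0,0,-0.214],
    [0,0,-0.214],
    [0,0,-0.214],
    [0,0,-0.214],
    [0,0,-0.214],
    [0,0,-0.214],
  ],
  dr=[
    [0,0,0],
    [0,0,0],
    [0,0,0],
    [0,0,0],
    [0,0,0],
    [0,0,0],
    [0,0,0],
    [0,0,0],
    [0,0,0],
    [0,0,0],
  ],
  gripper=[45,45,45,30,15,10,10,10,10,10],
  newtons=8,
)

```text
clock: 2.7
eef_pos: [610.2, -47.3, 278.0]
eef_rot: [3.137, 0.001, 1.713]
wrist_force: [8.1, -1.3, 0.4]
finger_gap: 15.6
finger_force: 8.0
```

Run:
```python
import numpy as np
x=np.array([np.cos(1.7135),np.sin(1.7135)])
a0=np.arctan2(16.5,32.5);r=np.hypot(16.5,32.5)
for th in np.arange(0.24,2.41,0.24):
    d=r*np.cos(a0+th)-32.5; dz=r*np.sin(a0+th)-16.5
    print(round(th,2),np.round([d*x[0]/250,d*x[1]/250,dz/250],3).tolist())
```

```text
0.24 [0.003, -0.019, 0.029]
0.48 [0.006, -0.045, 0.053]
0.72 [0.011, -0.075, 0.069]
0.96 [0.016, -0.108, 0.078]
1.2 [0.021, -0.143, 0.079]
1.44 [0.025, -0.177, 0.071]
1.68 [0.03, -0.208, 0.056]
1.92 [0.034, -0.234, 0.034]
2.16 [0.037, -0.254, 0.005]
2.4 [0.038, -0.268, -0.027]
```

Emit:
carry_out(
  slide=[
    [0.006,-0.019,0.029],
    [0.009,-0.045,0.053],
    [0.014,-0.075,0.069],
    [0.019,-0.108,0.078],
    [0.024,-0.143,0.079],
    [0.028,-0.177,0.071],
    [0.033,-0.208,0.056],
    [0.037,-0.234,0.034],
    [0.04,-0.254,0.005],
    [0.04,-0.26,-0.006],
  ],
  dr=[
    [0,0,0],
    [0,0,0],
    [0,0,0],
    [0,0,0],
    [0,0,0],
    [0,0,0],
    [0,0,0],
    [0,0,0],
    [0,0,0],
    [0,0,0],
  ],
  gripper=[10,10,10,10,10,10,10,10,10,10],
)

```text
clock: 3.53
eef_pos: [620.0, -114.1, 275.1]
eef_rot: [3.139, 0.002, 1.712]
wrist_force: [9.9, -2.7, 4.3]
finger_gap: 16.0
finger_force: 8.0
```

Emit:
carry_out(
  slide=[
    [0,-0.003,-0.008],
    [0,-0.006,-0.016],
    [0,-0.006,-0.016],
    [0,-0.006,-0.016],
    [0,-0.006,-0.016],
    [0,-0.006,-0.016],
    [0,-0.006,0.06],
    [0,-0.006,0.2],
    [0,-0.006,0.2],
  ],
  dr=[
    [0,0,0],
    [0,0,0],
    [0,0,0],
    [0,0,0],
    [0,0,0],
    [0,0,0],
    [0,0,0],
    [0,0,0],
    [0,0,0],
  ],
  gripper=[10,10,25,30,30,30,40,50,50],
)

```text
clock: 4.28
eef_pos: [620.1, -113.8, 331.4]
eef_rot: [3.135, 0.003, 1.714]
wrist_force: [-0.6, -0.6, 1.2]
finger_gap: 44.6
finger_force: 0.0
```

Run:
```python
from h import *
s=read_state(); print({k:np.round(s[k],3).tolist() for k in("clock","eef_pos","wrist_force","finger_gap")})
im=camera("side")[140:230,190:300,::-1]; a=cv2.resize(im,(733,600),interpolation=cv2.INTER_CUBIC)
cv2.imwrite("pics/s1.png",a)
f=lambda X:(proj("side",X)-[190,140])*6.667
x=np.array([np.cos(1.7135),np.sin(1.7135),0]);sh=np.array([612.7,-71.3,150])
print("knob open",f(sh-43*x+[0,0,31]),"bore",f(sh+10*x-[0,0,1.5]))
```

```text
{'clock': 4.283, 'eef_pos': [620.091, -113.805, 331.364], 'wrist_force': [-0.631, -0.609, 1.17], 'finger_gap': 44.572}
knob open [408.6871  96.6715] bore [364.6849 228.0114]
```

View pics/s1.png

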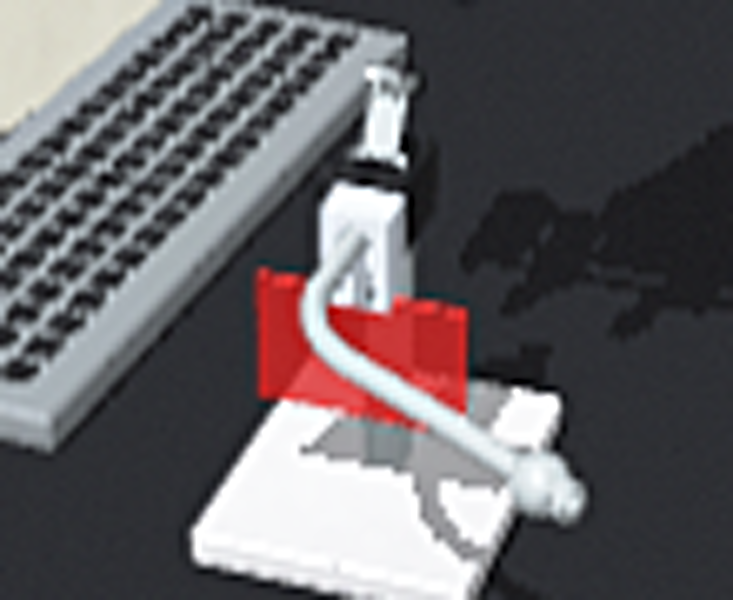

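The keeper is folded well back: the flap stands behind the head, its plate at (385,110) in the crop, and the block is free. I'll locate the block along the rod and pull out all three axes of the approach.

Run:
```python
from h import *
x=np.array([np.cos(1.7135),np.sin(1.7135),0]);y=np.array([-x[1],x[0],0]);sh=np.array([612.7,-71.3,150])
P=lambda u,v,z: ray("top",(195+(u+.5)/5.7-.5,150+(v+.5)/5.7-.5),z)
for p in [(405,72),(405,98),(424,225),(430,292)]:
    w=P(*p,120.5)-sh; print(w@x,w@y)
b=sh+10.5*x; b[2]=230.5; s=read_state(); c=np.array([619.41,-113.54,330.6])
print(b, "d from est cmd",(b-c)/250, "from meas",(b-s["eef_pos"])/250)
# path headings
pts=np.array([[49,-1],[64.4,-.4],[80.4,4.3],[95.1,13.8],[106.4,26.4],[116.1,42.2],[125.8,58],[136,77.4],[145.4,96.8],[152.7,112.6]],float)
d=np.diff(pts,axis=0); print(np.round(np.degrees(np.arctan2(d[:,1],d[:,0])),1), np.round(np.hypot(*d.T),1))
```

```text
11.812303511577461 -44.120303831763586
13.313991924295172 -33.80163122989959
13.164065951653162 17.297996362557118
14.656345976824996 43.819962348324815
[611.20669187 -60.90673147 230.5       ] d from est cmd [-0.03281323  0.21053307 -0.4004    ] from meas [-0.03454028  0.21137787 -0.39235623]
[ 2.2 16.4 32.9 48.1 58.5 58.5 62.3 64.1 65.2] [15.4 16.7 17.5 16.9 18.5 18.5 21.9 21.6 17.4]
```

Emit:
carry_out(
  slide=[
    [-0.016,0.11,-0.02],
    [-0.033,0.217,-0.06],
    [-0.033,0.217,-0.1],
    [-0.033,0.217,-0.1],
    [-0.033,0.217,-0.1],
  ],
  dr=[
    [0,0,0],
    [0,0,0],
    [0,0,0],
    [0,0,0],
    [0,0,0],
  ],
  gripper=[55,55,55,55,55],
)

```text
clock: 4.75
eef_pos: [611.1, -59.6, 299.3]
eef_rot: [-3.14, -0.0, 1.714]
wrist_force: [1.3, -0.3, 0.1]
finger_gap: 51.7
finger_force: 0.0
```

Run:
```python
from h import *
s=read_state(); print({k:np.round(s[k],3).tolist() for k in("clock","eef_pos","eef_rot","wrist_force","finger_gap")})
c=cam("wrist"); im=camera("wrist")[:,:,::-1][150:340,130:380]; cv2.imwrite("pics/w1.png",cv2.resize(im,(750,570),interpolation=cv2.INTER_CUBIC))
x=np.array([np.cos(1.7135),np.sin(1.7135),0]);y=np.array([-x[1],x[0],0]);sh=np.array([612.7,-71.3,150])
for a,b,z in [(2,14,11.5),(2,-14,11.5),(22,14,11.5),(22,-14,11.5),(40,0,0),(0,15,17),(0,-15,17)]: print((a,b),(proj("wrist",sh+a*x+b*y+[0,0,z],c)-[130,150])*3)
```

```text
{'clock': 4.75, 'eef_pos': [611.054, -59.628, 299.333], 'eef_rot': [-3.14, -0.0, 1.714], 'wrist_force': [1.264, -0.316, 0.128], 'finger_gap': 51.678}
(2, 14) [322.5 207.3]
(2, -14) [426.3 207. ]
(22, 14) [321.3 136.5]
(22, -14) [427.5 136.5]
(40, 0) [374.4  60. ]
(0, 15) [317.7 222.3]
(0, -15) [431.1 222.3]
```

View pics/w1.png

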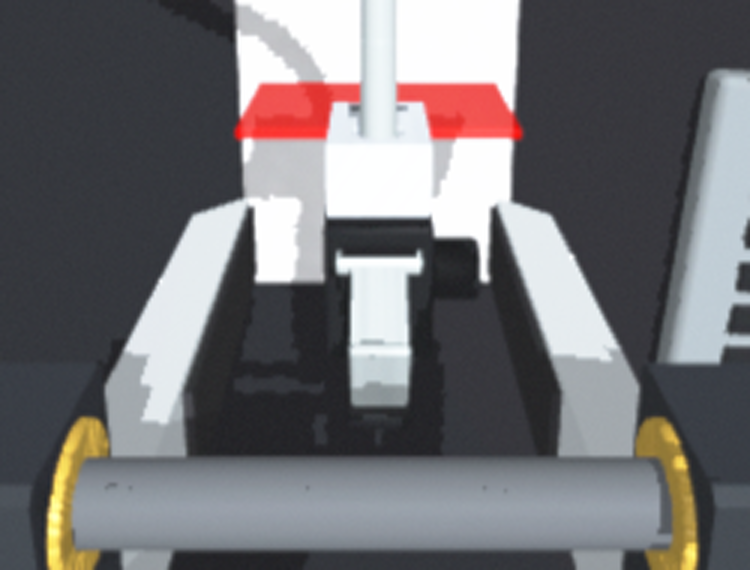

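The block's top face spans x 327–433, y 142–215 in the crop, so the bore centre is about 10.3 mm from the shoulder and about 1.5 mm to the right. I'll correct for that, descend and grip softly.

Emit:
carry_out(
  slide=[
    [0.006,-0.005,-0.1],
    [0.006,-0.005,-0.2],
    [0.006,-0.005,-0.276],
    [0.006,-0.005,-0.276],
    [0.006,-0.005,-0.276],
    [0.006,-0.005,-0.276],
    [0.006,-0.005,-0.276],
    [0.006,-0.005,-0.276],
    [0.006,-0.005,-0.276],
    [0.006,-0.005,-0.276],
  ],
  dr=[
    [0,0,0],
    [0,0,0],
    [0,0,0],
    [0,0,0],
    [0,0,0],
    [0,0,0],
    [0,0,0],
    [0,0,0],
    [0,0,0],
    [0,0,0],
  ],
  gripper=[55,55,55,55,45,35,25,20,20,20],
  newtons=12,
)

```text
clock: 5.63
eef_pos: [613.0, -60.7, 232.5]
eef_rot: [3.14, 0.001, 1.714]
wrist_force: [-1.0, -0.8, 7.3]
finger_gap: 27.9
finger_force: 12.0
```

Emit:
carry_out(
  slide=[
    [0,0,0.003],
    [0,0,0.005],
    [0,0,0.005],
    [0,0,0.005],
  ],
  dr=[
    [0,0,0],
    [0,0,0],
    [0,0,0],
    [0,0,0],
  ],
  gripper=[20,20,20,20],
)

```text
clock: 5.97
eef_pos: [612.7, -60.5, 232.5]
eef_rot: [-3.142, -0.0, 1.714]
wrist_force: [-1.3, -0.2, 2.4]
finger_gap: 28.2
finger_force: 12.0
```

Emit:
carry_out(
  slide=[
    [-0.001,0.007,0],
    [-0.002,0.015,0],
    [-0.003,0.024,0],
    [-0.005,0.035,0],
    [-0.006,0.044,0],
    [-0.007,0.052,0],
    [-0.009,0.06,0],
    [-0.009,0.06,0],
  ],
  dr=[
    [0,0,0],
    [0,0,0],
    [0,0,0],
    [0,0,0],
    [0,0,0],
    [0,0,0],
    [0,0,0],
    [0,0,0],
  ],
  gripper=[20,20,20,20,20,20,20,20],
)

```text
clock: 6.63
eef_pos: [610.4, -45.1, 232.5]
eef_rot: [3.141, -0.0, 1.714]
wrist_force: [-0.4, 1.3, 3.0]
finger_gap: 28.2
finger_force: 12.0
```

Emit:
carry_out(
  slide=[
    [-0.001,0.01,0.002],
    [-0.003,0.022,0.004],
    [-0.005,0.036,0.004],
    [-0.007,0.05,0.004],
    [-0.009,0.064,0.004],
    [-0.011,0.078,0.004],
    [-0.013,0.092,0.004],
    [-0.015,0.106,0.004],
    [-0.017,0.116,0.004],
    [-0.017,0.119,0.004],
  ],
  dr=[
    [0,0,0],
    [0,0,0],
    [0,0,0],
    [0,0,0],
    [0,0,0],
    [0,0,0],
    [0,0,0],
    [0,0,0],
    [0,0,0],
    [0,0,0],
  ],
  gripper=[20,20,20,20,20,20,20,20,20,20],
)

```text
clock: 7.47
eef_pos: [606.1, -15.3, 233.4]
eef_rot: [-3.142, -0.0, 1.714]
wrist_force: [-0.5, 0.1, -1.5]
finger_gap: 28.5
finger_force: 12.0
```

```bash
cat >> h.py <<'E'
x=np.array([np.cos(1.7135),np.sin(1.7135),0]);y=np.array([-x[1],x[0],0]);sh=np.array([612.7,-71.3,150])
def st():
    s=read_state(); p=s["eef_pos"]-sh; f=s["wrist_force"]; yw=s["eef_rot"][2]
    t=np.array([np.cos(yw),np.sin(yw),0]); n=np.array([-t[1],t[0],0])
    print("t",round(s["clock"],2),"local",np.round([p@x,p@y,p[2]-80],2),"head",round(np.degrees(yw-1.7135),1),"F along,lat,up",np.round([f@t,f@n,f[2]],1),"Mom t,n,z",np.round([s["moment"]@t,s["moment"]@n,s["moment"][2]],2),"gap",round(s["finger_gap"],1))
    return s
E
python3 -c "from h import *;st()"
```

```text
t 7.47 local [56.36 -1.42  3.41] head 0.0 F along,lat,up [ 0.2  0.4 -1.5] Mom t,n,z [-0.14  0.08 -0.06] gap 28.5
```

The block runs free, with only its own weight showing. I'll fit the bend from the first, unobstructed top picture.

```bash
cat > path.py <<'E'
from h import *
from scipy.interpolate import splprep,splev
from scipy.ndimage import map_coordinates
g=cv2.imread("pics/top0.png").astype(float).max(2); C=cam("top")
pts=np.array([[29.7,-1],[49,-1],[64.4,-.4],[80.4,4.3],[95.1,13.8],[106.4,26.4],[116.1,42.2],[125.8,58],[136,77.4],[145.4,96.8],[152.7,112.6]])
tck,_=splprep(pts.T,s=4); u=np.linspace(0,1,200)
out=[]
for ui in u:
    p=np.array(splev(ui,tck)); d=np.array(splev(ui,tck,der=1)); d/=np.hypot(*d); n=np.array([-d[1],d[0]])
    if p[0]<72 or np.hypot(*(p-pts[-1]))<16: continue
    w=np.linspace(-9,9,73); q=np.array([proj("top",sh+(p+k*n)[0]*x+(p+k*n)[1]*y,C) if 0 else None for k in []])
    R,t,f,cx,cy=C; X=sh[:,None]+x[:,None]*(p[0]+w*n[0])+y[:,None]*(p[1]+w*n[1]); c=R@X+t[:,None]
    px=(cx+f*c[0]/c[2]+.5)*800/512-.5; py=(cy+f*c[1]/c[2]+.5)*800/512-.5
    I=map_coordinates(g,[py,px],order=1); I=np.clip(I-np.percentile(I,30)-30,0,130)
    out.append(p+n*(I@w/I.sum()))
out=np.array(out)
allp=np.vstack([[[a,-1.0] for a in (20,30,40,50,58)],out,pts[-1:]])
wts=np.r_[np.ones(5)*3,np.ones(len(out)),5]
tck,_=splprep(allp.T,w=wts,s=len(allp)*.06)
uu=np.linspace(0,1,2000); P=np.array(splev(uu,tck)).T; D=np.array(splev(uu,tck,der=1)).T
H=np.degrees(np.arctan2(D[:,1],D[:,0])); S=np.r_[0,np.cumsum(np.hypot(*np.diff(P,axis=0).T))]+20
np.savez("path.npz",P=P,H=H,S=S)
print("raw dev",np.round([np.min(np.hypot(*(P-o).T)) for o in out[::12]],2))
for s in list(range(50,int(S[-1]),8))+[S[-1]-19,S[-1]]:
    i=np.searchsorted(S,s-1e-6); print(round(s,1),np.round(P[i],1),round(H[i],1))
E
python3 path.py
```

```text
raw dev [0.5  0.06 0.02 0.19 0.34 0.3  0.18 0.05 0.11 0.05 0.13 0.22]
50 [50.2 -1.2] 0.9
58 [58.2 -0.9] 4.1
66 [66.2 -0. ] 8.9
74 [74.   1.7] 15.5
82 [81.5  4.3] 24.0
90 [88.5  8.2] 33.8
98 [94.8 13.2] 43.0
106 [100.2  19. ] 51.4
114 [104.8  25.5] 57.4
122 [108.9  32.4] 61.0
130 [112.7  39.5] 62.4
138 [116.4  46.6] 62.0
146 [120.2  53.6] 61.5
154 [124.   60.6] 61.2
162 [127.9  67.6] 60.9
170 [131.8  74.7] 60.8
178 [135.7  81.6] 60.7
186 [139.6  88.6] 60.8
194 [143.5  95.6] 61.0
202 [147.3 102.6] 61.3
210 [151.2 109.6] 61.7
194.4 [143.7  96. ] 61.0
213.4 [152.7 112.6] 61.9
```

```bash
cat > nxt.py <<'E'
import sys
from h import *
z=np.load("path.npz");P,H,S=z["P"],z["H"],z["S"]
# args: s_from s_to step, offset along normal at end, offset x,y of path
s=st(); p=s["eef_pos"]-sh; yw=np.degrees(s["eef_rot"][2]-1.7135)
a,b,n=map(float,sys.argv[1:4]); off=np.array([float(v) for v in sys.argv[4:6]])
print("dev from path n:", end=" ")
i=np.argmin(np.hypot(P[:,0]+off[0]-p@x,P[:,1]+off[1]-p@y)); nn=np.array([-np.sin(np.radians(H[i])),np.cos(np.radians(H[i]))])
print("s=",round(S[i],1),round(nn@(np.array([p@x,p@y])-P[i]-off),2),"H",round(H[i],1))
r=[];d=[]
for q in np.linspace(a,b,int(n)+1)[1:]:
    i=np.searchsorted(S,q); t=sh+(P[i,0]+off[0])*x+(P[i,1]+off[1])*y-s["eef_pos"]
    r.append([round(t[0]/250,3),round(t[1]/250,3),0]); d.append([0,0,round((H[i]-yw)/360,4)])
print(r);print(d)
E
python3 nxt.py 56.4 80 10 0 -0.4
```

```text
t 7.47 local [56.36 -1.42  3.41] head 0.0 F along,lat,up [ 0.2  0.4 -1.5] Mom t,n,z [-0.14  0.08 -0.06] gap 28.5
dev from path n: s= 56.2 -0.02 H 3.2
[[np.float64(-0.002), np.float64(0.01), 0], [np.float64(-0.004), np.float64(0.019), 0], [np.float64(-0.007), np.float64(0.028), 0], [np.float64(-0.009), np.float64(0.037), 0], [np.float64(-0.012), np.float64(0.047), 0], [np.float64(-0.015), np.float64(0.055), 0], [np.float64(-0.019), np.float64(0.064), 0], [np.float64(-0.023), np.float64(0.073), 0], [np.float64(-0.027), np.float64(0.081), 0], [np.float64(-0.031), np.float64(0.09), 0]]
[[0, 0, np.float64(0.0123)], [0, 0, np.float64(0.0159)], [0, 0, np.float64(0.0198)], [0, 0, np.float64(0.0241)], [0, 0, np.float64(0.0291)], [0, 0, np.float64(0.0343)], [0, 0, np.float64(0.0401)], [0, 0, np.float64(0.0465)], [0, 0, np.float64(0.053)], [0, 0, np.float64(0.0603)]]
```

Emit:
carry_out(
  slide=[
    [-0.002,0.01,0],
    [-0.004,0.019,0],
    [-0.007,0.028,0],
    [-0.009,0.037,0],
    [-0.012,0.047,0],
    [-0.015,0.055,0],
    [-0.019,0.064,0],
    [-0.023,0.073,0],
    [-0.027,0.081,0],
    [-0.031,0.09,0],
  ],
  dr=[
    [0,0,0.006],
    [0,0,0.011],
    [0,0,0.017],
    [0,0,0.023],
    [0,0,0.029],
    [0,0,0.034],
    [0,0,0.04],
    [0,0,0.046],
    [0,0,0.053],
    [0,0,0.06],
  ],
  gripper=[20,20,20,20,20,20,20,20,20,20],
)

```text
clock: 8.3
eef_pos: [598.3, 6.7, 233.4]
eef_rot: [-3.141, 0.0, 2.093]
wrist_force: [-1.0, -1.3, -1.0]
finger_gap: 28.1
finger_force: 12.0
```

```bash
sed -i 's/r.append(\[round(t\[0\]\/250,3),round(t\[1\]\/250,3),0\])/r.append([round(float(t[0]\/250),3),round(float(t[1]\/250),3),0])/; s/round((H\[i\]-yw)\/360,4)/round(float((H[i]-yw)\/360),3)/' nxt.py; python3 nxt.py 80 102 10 0 -0.4
```

```text
t 8.3 local [79.21  3.13  3.38] head 21.7 F along,lat,up [-0.6  1.5 -1. ] Mom t,n,z [ 0.12  0.25 -0.01] gap 28.1
dev from path n: s= 79.6 0.13 H 21.2
[[-0.005, 0.009, 0], [-0.01, 0.017, 0], [-0.015, 0.024, 0], [-0.021, 0.031, 0], [-0.027, 0.037, 0], [-0.033, 0.043, 0], [-0.039, 0.049, 0], [-0.046, 0.055, 0], [-0.053, 0.061, 0], [-0.06, 0.066, 0]]
[[0, 0, 0.007], [0, 0, 0.015], [0, 0, 0.022], [0, 0, 0.03], [0, 0, 0.037], [0, 0, 0.044], [0, 0, 0.051], [0, 0, 0.058], [0, 0, 0.065], [0, 0, 0.071]]
```

Forces are within noise, so I'll carry on round the bend.

Emit:
carry_out(
  slide=[
    [-0.005,0.009,0],
    [-0.01,0.017,0],
    [-0.015,0.024,0],
    [-0.021,0.031,0],
    [-0.027,0.037,0],
    [-0.033,0.043,0],
    [-0.039,0.049,0],
    [-0.046,0.055,0],
    [-0.053,0.061,0],
    [-0.06,0.066,0],
  ],
  dr=[
    [0,0,0.007],
    [0,0,0.015],
    [0,0,0.022],
    [0,0,0.03],
    [0,0,0.037],
    [0,0,0.044],
    [0,0,0.051],
    [0,0,0.058],
    [0,0,0.065],
    [0,0,0.071],
  ],
  gripper=[20,20,20,20,20,20,20,20,20,20],
)

```text
clock: 9.13
eef_pos: [583.3, 22.9, 233.4]
eef_rot: [-3.141, 0.0, 2.539]
wrist_force: [-0.9, -3.2, -0.9]
finger_gap: 27.8
finger_force: 12.0
```

```bash
python3 nxt.py 102 126 10 0 -0.4
```

```text
t 9.13 local [97.43 15.7   3.44] head 47.3 F along,lat,up [-1.1  3.1 -0.9] Mom t,n,z [ 0.36  0.31 -0.01] gap 27.8
dev from path n: s= 102.0 0.17 H 47.4
[[-0.008, 0.006, 0], [-0.016, 0.011, 0], [-0.025, 0.015, 0], [-0.033, 0.02, 0], [-0.042, 0.024, 0], [-0.05, 0.028, 0], [-0.059, 0.031, 0], [-0.068, 0.035, 0], [-0.077, 0.038, 0], [-0.086, 0.042, 0]]
[[0, 0, 0.007], [0, 0, 0.013], [0, 0, 0.019], [0, 0, 0.024], [0, 0, 0.028], [0, 0, 0.032], [0, 0, 0.035], [0, 0, 0.037], [0, 0, 0.039], [0, 0, 0.041]]
```

Emit:
carry_out(
  slide=[
    [-0.009,0.005,0],
    [-0.017,0.009,0],
    [-0.026,0.013,0],
    [-0.034,0.018,0],
    [-0.043,0.022,0],
    [-0.051,0.026,0],
    [-0.06,0.029,0],
    [-0.069,0.033,0],
    [-0.078,0.036,0],
    [-0.087,0.04,0],
  ],
  dr=[
    [0,0,0.007],
    [0,0,0.013],
    [0,0,0.019],
    [0,0,0.024],
    [0,0,0.028],
    [0,0,0.032],
    [0,0,0.035],
    [0,0,0.037],
    [0,0,0.039],
    [0,0,0.041],
  ],
  gripper=[20,20,20,20,20,20,20,20,20,20],
)

```text
clock: 9.97
eef_pos: [561.4, 33.3, 233.4]
eef_rot: [3.142, -0.0, 2.795]
wrist_force: [0.8, 0.1, -1.8]
finger_gap: 27.8
finger_force: 12.0
```

```bash
python3 nxt.py 126 154 10 -0.4 -0.1
```

```text
t 9.97 local [110.87  35.87   3.39] head 62.0 F along,lat,up [-0.7 -0.4 -1.8] Mom t,n,z [0.05 0.19 0.03] gap 27.8
dev from path n: s= 126.2 -0.43 H 62.0
[[-0.01, 0.002, 0], [-0.021, 0.006, 0], [-0.031, 0.009, 0], [-0.042, 0.013, 0], [-0.052, 0.017, 0], [-0.063, 0.021, 0], [-0.073, 0.025, 0], [-0.084, 0.029, 0], [-0.094, 0.032, 0], [-0.105, 0.036, 0]]
[[0, 0, 0.001], [0, 0, 0.001], [0, 0, 0.001], [0, 0, 0.0], [0, 0, -0.0], [0, 0, -0.001], [0, 0, -0.001], [0, 0, -0.002], [0, 0, -0.002], [0, 0, -0.002]]
```

Emit:
carry_out(
  slide=[
    [-0.01,0.004,0],
    [-0.021,0.007,0],
    [-0.031,0.011,0],
    [-0.042,0.014,0],
    [-0.052,0.018,0],
    [-0.063,0.022,0],
    [-0.073,0.026,0],
    [-0.084,0.03,0],
    [-0.094,0.033,0],
    [-0.105,0.037,0],
  ],
  dr=[
    [0,0,0],
    [0,0,0],
    [0,0,0],
    [0,0,0],
    [0,0,0],
    [0,0,-0.001],
    [0,0,-0.001],
    [0,0,-0.001],
    [0,0,-0.001],
    [0,0,-0.001],
  ],
  gripper=[20,20,20,20,20,20,20,20,20,20],
)

```text
clock: 10.8
eef_pos: [535.2, 42.5, 233.4]
eef_rot: [-3.142, 0.0, 2.788]
wrist_force: [0.4, -0.1, -2.1]
finger_gap: 27.8
finger_force: 12.0
```

```bash
python3 nxt.py 154 182 10 0 -0.4
```

```text
t 10.8 local [123.71  60.55   3.41] head 61.6 F along,lat,up [-0.4 -0.1 -2.1] Mom t,n,z [-0.08  0.08 -0.03] gap 27.8
dev from path n: s= 154.1 0.41 H 61.1
[[-0.009, 0.005, 0], [-0.02, 0.009, 0], [-0.03, 0.013, 0], [-0.041, 0.017, 0], [-0.051, 0.021, 0], [-0.062, 0.025, 0], [-0.072, 0.029, 0], [-0.083, 0.033, 0], [-0.093, 0.037, 0], [-0.103, 0.041, 0]]
[[0, 0, -0.001], [0, 0, -0.002], [0, 0, -0.002], [0, 0, -0.002], [0, 0, -0.002], [0, 0, -0.002], [0, 0, -0.002], [0, 0, -0.002], [0, 0, -0.002], [0, 0, -0.002]]
```

Emit:
carry_out(
  slide=[
    [-0.01,0.004,0],
    [-0.02,0.008,0],
    [-0.031,0.012,0],
    [-0.041,0.016,0],
    [-0.052,0.02,0],
    [-0.062,0.024,0],
    [-0.073,0.028,0],
    [-0.083,0.032,0],
    [-0.093,0.036,0],
    [-0.103,0.04,0],
  ],
  dr=[
    [0,0,0],
    [0,0,-0.001],
    [0,0,-0.001],
    [0,0,-0.001],
    [0,0,-0.002],
    [0,0,-0.002],
    [0,0,-0.002],
    [0,0,-0.002],
    [0,0,-0.002],
    [0,0,-0.002],
  ],
  gripper=[20,20,20,20,20,20,20,20,20,20],
)

```text
clock: 11.63
eef_pos: [509.4, 52.6, 233.4]
eef_rot: [3.142, 0.0, 2.775]
wrist_force: [0.2, 0.3, -1.3]
finger_gap: 28.1
finger_force: 12.0
```

```bash
python3 nxt.py 182 196 10 0 -0.4
```

```text
t 11.63 local [137.29  84.62   3.41] head 60.8 F along,lat,up [-0.1 -0.4 -1.3] Mom t,n,z [-0.01  0.17 -0.02] gap 28.1
dev from path n: s= 181.8 0.27 H 60.8
[[-0.006, 0.003, 0], [-0.011, 0.005, 0], [-0.016, 0.007, 0], [-0.022, 0.009, 0], [-0.027, 0.011, 0], [-0.032, 0.013, 0], [-0.037, 0.015, 0], [-0.043, 0.017, 0], [-0.048, 0.019, 0], [-0.053, 0.021, 0]]
[[0, 0, -0.0], [0, 0, -0.0], [0, 0, -0.0], [0, 0, 0.0], [0, 0, 0.0], [0, 0, 0.0], [0, 0, 0.0], [0, 0, 0.0], [0, 0, 0.001], [0, 0, 0.001]]
```

Emit:
carry_out(
  slide=[
    [-0.006,0.003,0],
    [-0.011,0.005,0],
    [-0.016,0.007,0],
    [-0.022,0.009,0],
    [-0.027,0.011,0],
    [-0.032,0.013,0],
    [-0.037,0.015,0],
    [-0.037,0.015,0],
  ],
  dr=[
    [0,0,0],
    [0,0,0],
    [0,0,0],
    [0,0,0],
    [0,0,0],
    [0,0,0],
    [0,0,0],
    [0,0,0],
  ],
  gripper=[20,20,20,20,20,20,20,20],
)

```text
clock: 12.3
eef_pos: [500.2, 56.3, 233.4]
eef_rot: [-3.142, -0.0, 2.776]
wrist_force: [0.1, -0.6, -1.1]
finger_gap: 27.9
finger_force: 12.0
```

Emit:
carry_out(
  slide=[
    [-0.003,0.001,0],
    [-0.006,0.002,0],
    [-0.009,0.003,0],
    [-0.009,0.003,0],
  ],
  dr=[
    [0,0,0],
    [0,0,0],
    [0,0,0],
    [0,0,0],
  ],
  gripper=[20,20,20,20],
)

```text
clock: 12.63
eef_pos: [498.3, 56.9, 233.5]
eef_rot: [3.141, 0.001, 2.776]
wrist_force: [1.8, -1.6, -2.5]
finger_gap: 27.8
finger_force: 12.0
```

```bash
python3 nxt.py 194 197 3 0 -0.4
```

```text
t 12.63 local [143.2   95.03   3.52] head 60.9 F along,lat,up [-2.3  0.8 -2.5] Mom t,n,z [0.   0.46 0.02] gap 27.8
dev from path n: s= 193.8 0.17 H 61.0
[[-0.005, 0.002, 0], [-0.008, 0.004, 0], [-0.012, 0.005, 0]]
[[0, 0, 0.001], [0, 0, 0.001], [0, 0, 0.001]]
```

Emit:
carry_out(
  slide=[
    [-0.002,0.001,0],
    [-0.004,0.002,0],
    [-0.004,0.002,0],
    [-0.004,0.002,0],
  ],
  dr=[
    [0,0,0],
    [0,0,0],
    [0,0,0],
    [0,0,0],
  ],
  gripper=[20,20,20,20],
)

```text
clock: 12.97
eef_pos: [497.7, 57.2, 233.8]
eef_rot: [3.141, 0.002, 2.775]
wrist_force: [5.1, -4.9, -1.8]
finger_gap: 28.0
finger_force: 12.0
```

```bash
python3 nxt.py 194 197 3 0 -0.4
```

```text
t 12.97 local [143.55  95.54   3.76] head 60.8 F along,lat,up [-6.5  2.7 -1.8] Mom t,n,z [0.12 1.36 0.05] gap 28.0
dev from path n: s= 194.4 0.11 H 61.0
[[-0.002, 0.001, 0], [-0.006, 0.003, 0], [-0.01, 0.004, 0]]
[[0, 0, 0.001], [0, 0, 0.001], [0, 0, 0.001]]
```

Contact is firm at s=194.4 mm, where the pictures predicted it. I'll lower the block onto the rod, then release and rise.

Emit:
carry_out(
  slide=[
    [0,0,-0.003],
    [0,0,-0.006],
    [0,0,-0.006],
    [0,0,-0.006],
  ],
  dr=[
    [0,0,0],
    [0,0,0],
    [0,0,0],
    [0,0,0],
  ],
  gripper=[20,20,20,20],
)

```text
clock: 13.3
eef_pos: [497.6, 57.2, 232.2]
eef_rot: [3.141, 0.002, 2.775]
wrist_force: [4.7, -3.5, -0.6]
finger_gap: 27.8
finger_force: 12.0
```

```bash
python3 -c "from h import *;st()"
```

```text
t 13.3 local [143.6   95.64   2.21] head 60.8 F along,lat,up [-5.6  1.6 -0.6] Mom t,n,z [0.17 1.08 0.04] gap 27.8
```

Emit:
carry_out(
  slide=[
    [0,0,-0.002],
    [0,0,-0.002],
    [0,0,-0.002],
    [0,0,-0.002],
    [0,0,-0.002],
    [0,0,-0.002],
    [0,0,-0.002],
    [0,0,0.05],
    [0,0,0.15],
    [0,0,0.3],
  ],
  dr=[
    [0,0,0],
    [0,0,0],
    [0,0,0],
    [0,0,0],
    [0,0,0],
    [0,0,0],
    [0,0,0],
    [0,0,0],
    [0,0,0],
    [0,0,0],
  ],
  gripper=[32,34,38,42,46,50,52,55,55,55],
)

```text
clock: 14.13
eef_pos: [496.4, 57.4, 305.5]
eef_rot: [-3.14, -0.005, 2.775]
wrist_force: [1.0, 0.4, -0.3]
finger_gap: 52.1
finger_force: 0.0
```

Emit:
carry_out(
  slide=[
    [0,0,0.1],
    [-0.2,-0.3,0.3],
    [-0.4,-0.6,0.3],
    [-0.4,-0.6,0.3],
    [-0.4,-0.6,0.3],
    [-0.4,-0.6,0.3],
    [-0.4,-0.6,0.3],
    [-0.4,-0.6,0.3],
  ],
  dr=[
    [0,0,0],
    [0,0,0],
    [0,0,0],
    [0,0,0],
    [0,0,0],
    [0,0,0],
    [0,0,0],
    [0,0,0],
  ],
  gripper=[55,55,55,55,55,55,55,55],
)

```text
clock: 14.8
eef_pos: [396.9, -93.1, 382.3]
eef_rot: [3.141, 0.001, 2.773]
wrist_force: [0.6, 0.3, -0.5]
finger_gap: 51.9
finger_force: 0.0
```

Run:
```python
from h import *
st()
a=cv2.resize(camera("side")[140:240,180:310,::-1],(780,600),interpolation=cv2.INTER_CUBIC)
b=cv2.resize(camera("top")[150:255,195:325,::-1],(741,598),interpolation=cv2.INTER_CUBIC)
cv2.imwrite("pics/f1.png",a);cv2.imwrite("pics/f2.png",b)
```

```text
t 14.8 local [  9.13 216.72 152.28] head 60.7 F along,lat,up [-0.4 -0.5 -0.5] Mom t,n,z [-0.1   0.08  0.01] gap 51.9
```

View pics/f1.png

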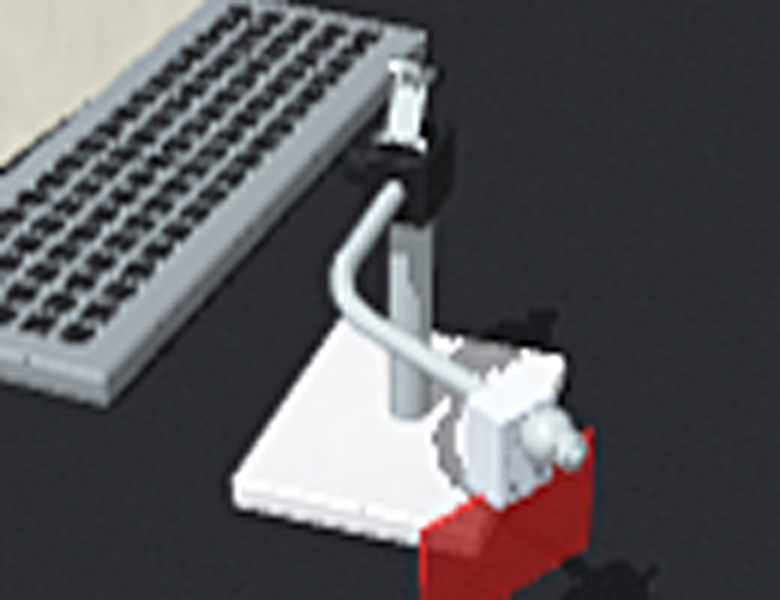

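View pics/f2.png

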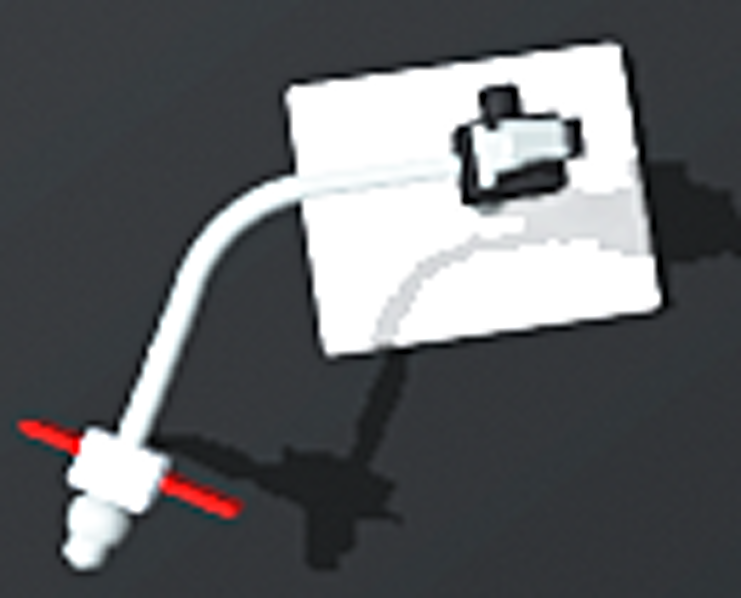

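The side view shows the block at (495,440) hard against the ball at (545,430). The top view has the block at (118,470) touching the ball at (98,520), with the keeper knob fully back at (572,135). The gripper is clear, so I'm handing in.

```bash
python3 -c "from cell import *;print(sign_off())"
```

```text
the job is handed in; nothing more can be done
None
```

The keeper is folded back and the shield's carrier block sits against the stop ball, released with the gripper clear; I handed the job in at about 15 s, with wrist readings no higher than about 11 N.

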